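Drop the template plate over the jig's studs and latch it

ROBOT

A 6-joint arm with a two-finger parallel gripper is mounted at the origin on the work surface. World frame = base frame: x ahead of the robot, y to its left, z up, the work surface at z = 0. Lengths are in m, angles in rad, forces in N, time in s.
With the tool pointing down it reaches from about 0.3 to 0.775 m from the base axis. Payload 14.6 kg.
Tool frame: the origin (TCP) lies at the very end of the fingers, on their centre line; the grasp point (between the pads) lies grasp_offset behind it (grasp_offset is the distance from the TCP to the grasp point, in m); z points along the fingers, x is the direction in which the jaws open and shut, and the axes are right-handed (so a half turn about z gives the same grasp; the last joint's range is limited). The gripper opens to 94 mm and grips with 3 to 60 N. Pads are 16 mm wide; open, the fingers measure 119 mm over their backs; the gripper's body (75 mm by 177 mm) begins 78 mm behind the grasp point.
Start: joints at [-0.067, 0.3, 1.521, -0, 1.321, -0.067], TCP at [0.55, -0, 0.205] pointing down, gripper open.
Joint ranges: [-3.03, 3.03], [-0.79, 2.21], [0.23, 2.52], [-1.04, 4.18], [0, 3.07], [-2.55, 2.55]. Speed limits (rad/s): [2.22, 2.22, 2.57, 3.14, 3.14, 3.14].

INTERFACE

Orientations are given as a unit quaternion [w, x, y, z].
In Python, from plant import state, snapshot, finish_job, grasp_offset gives the robot as it stands.
- The arm moves only by the shell command python3 -m inch 'ROWS' [OPENING] [FORCE]. ROWS is JSON, a list of rows, each an object of numbers: "dx", "dy", "dz": the shift along the tool's x, y, z in mm; "spin": the turn about the tool's z in rad. A call has 1 to 5 rows; each row is the pose to reach, as a shift and turn from the pose commanded when the call began, along the tool's axes at that moment; what a row does not reach only later rows make up. A row lasts 1/12 s, in which the tool goes at most 41.7 mm and 7.16 degrees, less where a joint would pass 70% of its speed; a pose out of reach is approached as far as the arm can. A call with a gripper value outside its range is refused whole. OPENING is the closure, from 0 (fully open) to 1 (shut), set as the call begins (- or left out, the last holds). The fingers move at their own pace and stop on an object; FORCE is the grip in N (left out, the last holds). Time passes only in rows, so rows that repeat a pose let the fingers close. It gives the time, the measured TCP pose, the force and the opening at its end, in the units of the state.
- state(): the state, without advancing time (a new reading comes with each control period).
- snapshot(name): name is "scene" or "side" or "wrist"; returns a dict with "color" (400x640x3 uint8, red, green, blue), "vfov" (degrees; the focal length in pixels is half the picture's height over the tangent of half this angle, whatever the lens; pixels are square), "cx", "cy" (the principal point, pixels), "k1" (the pictures are not rectified: a ray, as slopes to the right and down, at radius r is drawn at 1 + k1 r^2 times it, then the intrinsics apply), "R" (3x3) and "t" (3): a world point X has camera coordinates R X + t; the wrist camera has in their place "mount" (4x4, takes a point from camera to tool coordinates, whose origin is the TCP and whose axes are the tool frame's). Camera axes: x right, y down, z forward; pixel columns grow to the right and rows downward; lengths in m; the calibration is good to about 2 mm. A picture is of the moment at which its call begins: read the wrist's pose just before it. There is no depth.
- finish_job(): hands the job in, once; it reports no verdict.
The state is a dict: "t": time; "qpos": joint angles; "joint_vel": joint speeds; "tau": joint torques, N m; "eef_pos": TCP position; "eef_rot": TCP orientation; "force": force on the tool from outside, world axes, zero at the start; "moment": the same for the moment, N m; "grip_width": opening from 0.0 (shut) to 1.0 (fully open).
Only numpy, scipy, OpenCV 4.12 (cv2) and the standard library are available. Lean on these libraries where they do the work, as an engineer would, in place of code of your own. Each camera call takes 0.05 s, during which the arm holds its last target. There are 200 camera calls.

TASK

Fit the wide template plate with the two slots onto the heel-nailing jig: rest it on the two studs, slide it gently until the slots drop over them and it lies flat on the bed, then swing the latch bar fully round over the plate. Never press the plate hard on the stud tips or drop it on them, leave the other plate and the rest of the bench as they are, and let go at the end.

Things in the scene. Friction and masses are not known exactly. Their poses are not given: they have to be found in the camera images.
- jig: Heel-nailing jig fixed to the bench: grey cast bed, 150 mm along its x, 190 mm along its y (y = -78 to +112 mm), flat top 30 mm above the bench. Two steel studs stand on the bed at y = -45 and +45 mm (see stud_mid), a swing latch at its +y end. Origin on the bench under the middle of the stud slots; z up.
- stud_mid (a point): Point of the bed top (30 mm up) at the jig's x = y = 0, NOT the true stud position: the studs (10 mm dia, tips chamfered 0.8 mm, tops 9 mm above the bed, y = -45 and +45 mm exact) sit on one bar clamped anywhere from x = -16 to +16 mm, the same for both. That x is not measured; feel for it. The bar stays put during the job.
- plate: The plate to fit: loose, steel, 80 mm (x) by 130 mm (y) by 6 mm, 0.3 to 0.5 kg. Two through slots at y = -45 and +45 mm, each 13 mm along x, 16 mm along y. In its middle an upright tab handle 12 mm thick (x), 40 mm long (y), top 41 mm above the underside. Origin: centre of the underside, z up. Fits either way round; seated, its underside is 30 mm above the bench, on the stud tips 39 mm.
- latch (a joint): Latch bar angle about its upright pivot, rad: 0 = fully closed (hard stop), bar along the jig's -y over the plate's end; starts open at 1.3 to 1.75, pointing about to the jig's +x. Light friction (2 N at the pin), stays where left. Bar 14 mm wide, 53 mm long, from 40.5 to 46.5 mm above the bench: passes 4 mm over a seated plate, is blocked by a plate still on the stud tips.
- latch_pin (a point): Top of the upright handle pin on the latch bar, 43 mm from the pivot: a round pin 12 mm in diameter standing 34 mm up from the bar (46.5 to 80.5 mm above the bench). The point is on its axis, 80.5 mm above the bench.
- latch_pivot (a point): Axis of the latch hinge, on the jig at x = 0, y = +90 mm, 40.5 mm above the bench; a post 18 mm in diameter, up to 51 mm above the bench.
- other_plate: A different, narrower plate of steel with the same tab handle, 60 by 130 by 6 mm, two small round holes 66 mm apart: does not fit, leave it. It lies to one side of the jig and the right plate to the other; which is where changes. Origin at the centre of the underside.
- hammer: Hammer, 270 mm, lying on the bench: leave it.
- screwdriver: Screwdriver, 200 mm, lying on the bench: leave it.
- glue: White bottle with red cap, 54 mm in diameter, 130 mm tall, standing far to the left: leave it. Origin under its base.
- tin: Green tin, 84 mm in diameter, 100 mm tall, standing far to the right: leave it. Origin under its base.
- heel_block: Black rubber heel block, 55 by 50 by 28 mm, on the bench beyond the jig: leave it.
- shoe_last: Wooden shoe last lying beyond the jig, about 232 mm long (its y), 74 mm wide, 95 mm high: leave it. Origin under its middle.
There are look-alikes about, which are no part of the job. Leave any orange or pink look-alike of the plate alone.

How it is judged:
By the outcome, as a careful person would: the job done as asked, in the order asked, and still so for the second after the job is handed in, with the robot touching nothing.
It also fails if it takes over 72 s, if anything falls off the work surface, if the arm or the gripper's body presses on something with over 40 N, if the wrist force passes 120 N, or if a joint passes its speed limit or range.

## Working session

There is one attempt and no reset: what is moved stays moved. The work goes in short steps, Python scripts to look and compute and a shell command to move; the robot and the scene stay as the last step left them, time stands still between calls to the robot, and variables do not carry over. Pictures are saved under pics/ and viewed, about 8 in all and at most 12, crops included, and the job is handed in when it is done.

```bash
ls; mkdir -p pics; python3 - <<'E'
from plant import state,snapshot,grasp_offset
import cv2
print(grasp_offset); print(state())
for n in("scene","side"):
    s=snapshot(n); cv2.imwrite(f"pics/{n}0.png",s["color"][:,:,::-1]); print({k:v for k,v in s.items() if k!="color"})
s=snapshot("wrist"); cv2.imwrite("pics/wrist0.png",s["color"][:,:,::-1]); print({k:v for k,v in s.items() if k!="color"})
E
```

```text
pics
0.0188
{'t': 0.0, 'qpos': array([-6.66011532e-02,  3.00486155e-01,  1.52161737e+00,  4.27915900e-06,
        1.32073880e+00, -6.66088634e-02]), 'joint_vel': array([-9.82541841e-04, -1.63972326e-03, -6.11122426e-05, -7.93050480e-05,
       -1.50002505e-03,  3.63693225e-04]), 'tau': array([-1.53750298e-03, -5.31805658e+01, -3.52735734e+01,  7.07558286e-02,
        2.43994006e-02, -4.79655944e-05]), 'eef_pos': array([5.49710915e-01, 1.68388290e-05, 2.04862736e-01]), 'eef_rot': array([-4.36547329e-05,  9.99999805e-01,  3.32435428e-06, -6.23315333e-04]), 'force': array([-0.50703592, -0.131229  , -1.01399207]), 'moment': array([-0.0065158 ,  0.01412276, -0.06658581]), 'grip_width': 0.99780871151168}
{'vfov': 56.71274819746227, 'cx': 315.0426627544394, 'cy': 196.43115568546267, 'k1': 0.006585748016669145, 'R': array([[ 0.01673193,  0.99984716, -0.00506888],
       [ 0.80406205, -0.01646855, -0.59431726],
       [-0.5943099 ,  0.00586838, -0.80421471]]), 't': array([ 0.01918576, -0.36806051,  1.61643044])}
{'vfov': 44.348442231167965, 'cx': 316.37574603606697, 'cy': 203.4436095659015, 'k1': 0.007880691836917529, 'R': array([[ 0.81724796, -0.57626789, -0.00459102],
       [-0.41673732, -0.5854659 , -0.69538456],
       [ 0.39803991,  0.57021487, -0.71862315]]), 't': array([-0.44144001,  0.26030229,  1.32473922])}
{'vfov': 58.53896379760423, 'cx': 320.8849423442811, 'cy': 191.95148950360604, 'k1': -0.053039733294068664, 'mount': array([[ 9.99999914e-01,  4.15661438e-04,  9.16242447e-06,
         1.03176491e-03],
       [-4.00667397e-04,  9.57574734e-01,  2.88184782e-01,
        -8.54762049e-02],
       [ 1.11013595e-04, -2.88184761e-01,  9.57574818e-01,
        -1.79865715e-01],
       [ 0.00000000e+00,  0.00000000e+00,  0.00000000e+00,
         1.00000000e+00]])}
```

```bash
python3 -c "
import cv2,numpy as np
a=cv2.imread('pics/scene0.png');b=cv2.imread('pics/side0.png')
cv2.imwrite('pics/c1.png',cv2.resize(a[60:360,80:560],(800,500),interpolation=cv2.INTER_CUBIC))"
```

```text
(no output)
```

View pics/c1.png

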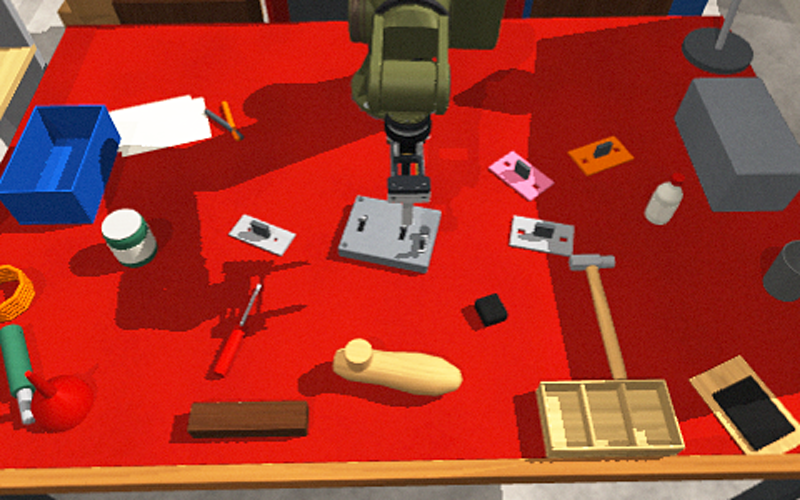

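View pics/side0.png

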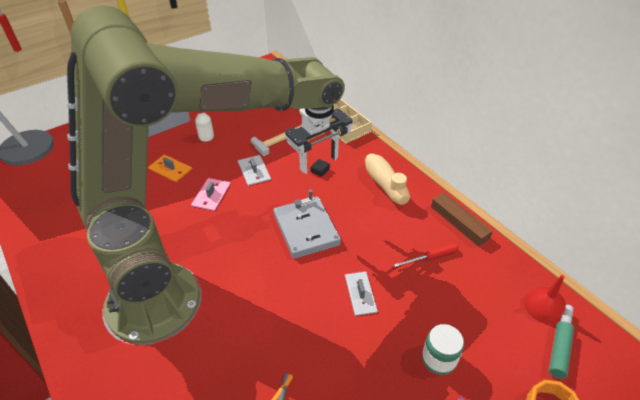

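```bash
cat > h.py <<'E'
import numpy as np,cv2
from plant import state,snapshot
from scipy.spatial.transform import Rotation as Ro
def cam(s,st=None):
    f=s["color"].shape[0]/2/np.tan(np.radians(s["vfov"])/2)
    if "mount" in s:
        T=np.eye(4); T[:3,:3]=Ro.from_quat(np.roll(st["eef_rot"],-1)).as_matrix(); T[:3,3]=st["eef_pos"]
        M=T@s["mount"]; R=M[:3,:3].T; t=-R@M[:3,3]
    else: R,t=s["R"],s["t"]
    K=np.array([[f,0,s["cx"]],[0,f,s["cy"]],[0,0,1]])
    return K,np.array([s["k1"],0,0,0,0.]),R,t
def cast(c,uv,z):
    K,d,R,t=c
    n=cv2.undistortPoints(np.array(uv,float).reshape(-1,1,2),K,d)[:,0]
    D=np.c_[n,np.ones(len(n))]@R; o=-R.T@t
    return o+D*((z-o[2])/D[:,2])[:,None]
def proj(c,X):
    K,d,R,t=c
    return cv2.projectPoints(np.array(X,float).reshape(-1,1,3),cv2.Rodrigues(R)[0],t,K,d)[0][:,0]
def take(n,fn):
    st=state(); s=snapshot(n); cv2.imwrite(f"pics/{fn}.png",s["color"][:,:,::-1]); return s["color"],cam(s,st),st
E
python3 - <<'E'
from h import *
a=cv2.imread('pics/scene0.png')
v=np.hstack([cv2.resize(a[175:225,200:280],(400,250),interpolation=cv2.INTER_CUBIC),cv2.resize(a[175:225,370:450],(400,250),interpolation=cv2.INTER_CUBIC)])
v2=cv2.resize(a[165:235,270:370],(800,560),interpolation=cv2.INTER_CUBIC)[:340]
cv2.imwrite('pics/c2.png',np.vstack([v,v2]))
s=snapshot("scene");c=cam(s)
h=cv2.cvtColor(s["color"],cv2.COLOR_RGB2HSV)
m=((h[:,:,1]<70)&(h[:,:,2]>90)).astype(np.uint8)
for name,(x0,x1,y0,y1),z in(("platR",(370,430,180,220),.006),("platL",(205,265,180,220),.006),("jig",(275,350,170,230),.03)):
    mm=np.zeros_like(m);mm[y0:y1,x0:x1]=m[y0:y1,x0:x1]
    cs,_=cv2.findContours(mm,cv2.RETR_EXTERNAL,cv2.CHAIN_APPROX_NONE)
    k=max(cs,key=cv2.contourArea); X=cast(c,k[:,0],z)[:,:2].astype(np.float32)*1000
    r=cv2.minAreaRect(X); print(name,cv2.boundingRect(k),r,cv2.boxPoints(r).round(0).tolist())
E
```

```text
platR (386, 190, 44, 30) ((502.0765075683594, 301.1002197265625), (152.8419952392578, 105.16246795654297), 76.1014633178711) [[433.0, 240.0], [535.0, 214.0], [571.0, 363.0], [469.0, 388.0]]
platL (217, 189, 40, 24) ((473.1595764160156, -307.8224182128906), (132.15721130371094, 60.96833038330078), 64.28755950927734) [[417.0, -354.0], [472.0, -381.0], [529.0, -262.0], [474.0, -235.0]]
jig (283, 176, 61, 44) ((463.76092529296875, -25.949508666992188), (189.80447387695312, 188.2361297607422), 75.39083099365234) [[349.0, -94.0], [531.0, -142.0], [579.0, 42.0], [397.0, 90.0]]
```

View pics/c2.png

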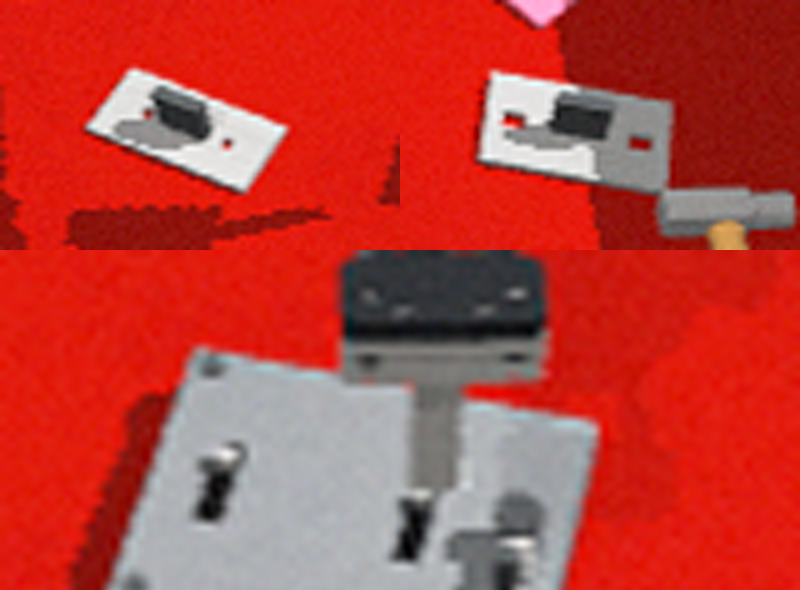

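The wide white plate at scene px (405,202) has two rectangular slots, so it is the right one. The one at (238,200) is narrower with small round holes. Pink (392,165) and orange (440,153) are look-alikes. Measuring it and the jig by corners.

```bash
python3 - <<'E'
from h import *
s=snapshot("scene");c=cam(s)
f=lambda x,y:(370+(x-400)/5,175+y/5)
P=cast(c,[f(490,71),f(672,101),f(662,189),f(479,158)],.006)*1000
print("plate",P.round(0)[:,:2],P.mean(0)); d=P[1]+P[2]-P[0]-P[3];print("y-axis ang",np.degrees(np.arctan2(d[1],d[0])),np.linalg.norm(d)/2)
T=cast(c,[f(557,93),f(614,101)],.041)*1000;print("tab far top edge",T)
g=lambda x,y:(270+x/8,165+(y-250)/8)
J=cast(c,[g(198,348),g(598,424)],.03)*1000;print("jig",J);d=J[1]-J[0];a=np.arctan2(d[1],d[0]);print(np.degrees(a),np.linalg.norm(d))
yv=np.array([np.cos(a),np.sin(a)]);xv=np.array([yv[1],-yv[0]])
O=J[0,:2]+yv*78+xv*75;print("jig origin",O,"yaw",np.degrees(a)-90)
S=cast(c,[g(228,452),g(420,497)],.039)*1000
for q in S: print("stud?",(q[:2]-O)@xv,(q[:2]-O)@yv)
E
```

```text
plate [[434. 240.]
 [464. 368.]
 [540. 346.]
 [511. 222.]] [487.51764193 294.08989593   6.        ]
y-axis ang 76.83157305433409 129.0616783701444
tab far top edge [[481.36300068 275.62180399  41.        ]
 [489.14585228 314.25096774  41.        ]]
jig [[ 390.34699963 -100.03790738   30.        ]
 [ 438.28685043   80.4470526    30.        ]]
75.12475292240434 186.74327316302032
jig origin [482.85732178 -43.90556113] yaw -14.87524707759566
stud? -13.794119640264007 -46.44581594476339
stud? -9.783219718277664 41.8142930106861
```

```bash
python3 -m inch '[{"dx":-8,"dy":-39},{"dx":-16,"dy":-78},{"dx":-24,"dy":-117},{"dx":-32,"dy":-156},{"dx":-40,"dy":-195}]'
python3 -m inch '[{"dx":-8,"dy":-36,"spin":0.08},{"dx":-16,"dy":-72,"spin":0.16},{"dx":-22,"dy":-99,"spin":0.23},{"dx":-22,"dy":-99,"spin":0.23},{"dx":-22,"dy":-99,"spin":0.23}]'
python3 - <<'E'
from h import *
im,c,st=take("wrist","w1"); print(st["eef_pos"],st["eef_rot"])
take("scene","s1")
E
```

```text
[5.49891430e-01 1.28330860e-05 2.05215673e-01] [-1.85137298e-05  9.99999972e-01  2.18936434e-06 -2.34525616e-04]$[0]: bad value
$[0]: bad value
```

View pics/w1.png

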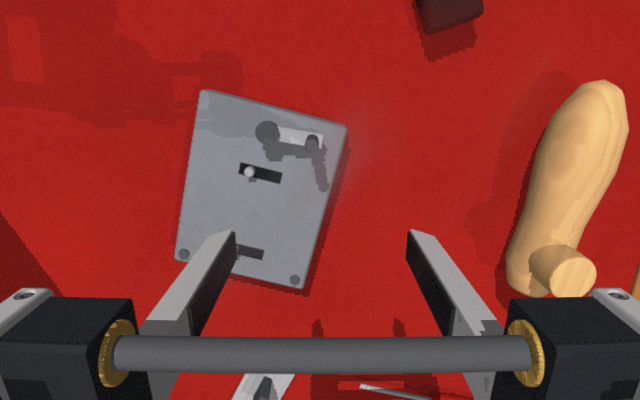

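The picture shows the jig seen from above: corners about (203,91), (346,127), (304,291), (176,258), upper stud at (249,172) at the -x end of its slot, latch pivot (267,130), pin top (313,141). The rows need all four keys, so the arm hasn't moved yet.

```bash
python3 -m inch '[{"dx":-8,"dy":-39,"dz":0,"spin":0},{"dx":-16,"dy":-78,"dz":0,"spin":0},{"dx":-24,"dy":-117,"dz":0,"spin":0},{"dx":-32,"dy":-156,"dz":0,"spin":0},{"dx":-40,"dy":-195,"dz":0,"spin":0}]'
python3 -m inch '[{"dx":-8,"dy":-36,"dz":0,"spin":0.08},{"dx":-16,"dy":-72,"dz":0,"spin":0.16},{"dx":-22,"dy":-99,"dz":0,"spin":0.23},{"dx":-22,"dy":-99,"dz":0,"spin":0.23},{"dx":-22,"dy":-99,"dz":0,"spin":0.23}]'
python3 - <<'E'
from h import *
# jig from w1 (pose at that time)
s=snapshot("wrist")
K=cam(s,dict(eef_pos=np.array([.54989,0,.20521]),eef_rot=np.array([0,1,0,-.00023])))
J=cast(K,[(203,91),(346,127),(304,291),(176,258)],.03)*1000
yv=(J[0]+J[1]-J[2]-J[3])[:2];L=np.linalg.norm(yv)/2;yv/=2*L;xv=np.array([yv[1],-yv[0]])
O=J.mean(0)[:2]-yv*17
print("jig O",O,"yaw",np.degrees(np.arctan2(xv[1],xv[0])),"L",L,np.linalg.norm((J[1]-J[0])[:2]))
for n,p,z in(("stud",(249,172),.039),("pivot",(267,130),.051),("pin",(313,139),.0805)):
    q=cast(K,[p],z)[0,:2]*1000;print(n,q,(q-O)@xv,(q-O)@yv)
im,c,st=take("wrist","w2"); print(st["eef_pos"],st["eef_rot"])
E
```

```text
t: 0.77
eef_pos: [0.5093, 0.1967, 0.2056]
eef_rot: [-0.0, 1.0, -0.0, 0.0]
force: [1.1, 0.2, 0.5]
grip_width: 0.998
t: 1.18
eef_pos: [0.4875, 0.295, 0.2052]
eef_rot: [0.0, 0.994, -0.113, -0.0]
force: [-0.4, -0.3, 0.2]
grip_width: 1.002
jig O [478.99570395 -44.15785886] yaw -14.08470144370075 L 187.42746791260615 143.11292231975102
stud [478.79302206   2.27909932] -11.497302801799542 44.9916013676783
pivot [500.35257285  45.38034304] -1.0748440549169398 92.04374046162842
pin [543.84465297  41.24334693] 42.11649787498775 98.61517503066742
[0.48785305 0.2940194  0.20527475] [ 1.57203411e-04  9.93497822e-01 -1.13850963e-01 -1.03158200e-04]
```

View pics/w2.png

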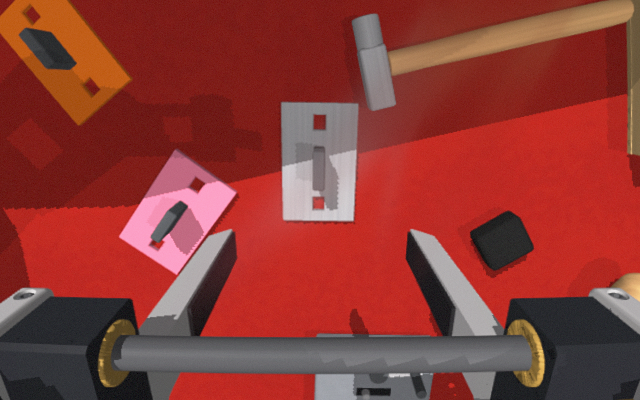

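Wrist view: the white plate has corners (281,102), (358,102), (355,221), (283,221), with rectangular slots at (319,122) and (319,203). It is square to the tool. The pink and orange look-alikes are to the left and the hammer head is near the plate at (377,70). This confirms the plate.

```bash
python3 - <<'E'
from h import *
s=snapshot("wrist");st=state();c=cam(s,st)
h=cv2.cvtColor(s["color"],cv2.COLOR_RGB2HSV)
m=(h[:,:,1]<80).astype(np.uint8);m[:, :265]=0;m[:,362:]=0;m[:90]=0;m[228:]=0
k=max(cv2.findContours(m,cv2.RETR_EXTERNAL,2)[0],key=cv2.contourArea)
X=cast(c,k[:,0],.006)[:,:2].astype(np.float32)*1000; r=cv2.minAreaRect(X);print("rect",r)
C=cast(c,[(281,102),(358,102),(355,221),(283,221)],.006)*1000;print(C.mean(0));d=(C[0]+C[1]-C[2]-C[3]);print(np.degrees(np.arctan2(-d[0],d[1])),np.linalg.norm(d)/2)
S=cast(c,[(319.5,122),(319,203)],.006)*1000;print("slots",S,S.mean(0))
print("tab",cast(c,[(318,168)],.041)*1000)
R=Ro.from_quat(np.roll(st["eef_rot"],-1)).as_matrix()
t=np.array([*r[0],0])/1000-st["eef_pos"];print("tool shift mm",(R.T@t)*1000)
E
```

```text
rect ((487.09130859375, 297.0556640625), (130.8685760498047, 81.15003967285156), 76.4373550415039)
[487.90795244 296.12285794   6.        ]
-13.472290482326859 131.84858499353626
slots [[498.56662228 340.21265687   6.        ]
 [477.51054242 253.06128208   6.        ]] [488.03858235 296.63696948   6.        ]
tab [[487.77079336 300.14669795  41.        ]]
tool shift mm [ -2.05661974  -3.60333318 205.44800075]
```

```bash
python3 -m inch '[{"dx":0,"dy":-2,"dz":38,"spin":0},{"dx":0,"dy":-2.5,"dz":76,"spin":0.007},{"dx":0,"dy":-2.5,"dz":114,"spin":0.007},{"dx":0,"dy":-2.5,"dz":145,"spin":0.007},{"dx":0,"dy":-2.5,"dz":165,"spin":0.007}]' 0.55
python3 -m inch '[{"dx":0,"dy":0,"dz":13,"spin":0},{"dx":0,"dy":0,"dz":22,"spin":0},{"dx":0,"dy":0,"dz":29,"spin":0},{"dx":0,"dy":0,"dz":29,"spin":0},{"dx":0,"dy":0,"dz":29,"spin":0}]'
python3 -m inch '[{"dx":0,"dy":0,"dz":0,"spin":0},{"dx":0,"dy":0,"dz":0,"spin":0},{"dx":0,"dy":0,"dz":0,"spin":0},{"dx":0,"dy":0,"dz":0,"spin":0},{"dx":0,"dy":0,"dz":0,"spin":0}]' 1 30
```

```text
t: 1.75
eef_pos: [0.4878, 0.2946, 0.0373]
eef_rot: [0.001, 0.993, -0.119, -0.001]
force: [0.0, 0.2, 0.1]
grip_width: 0.683
t: 2.17
eef_pos: [0.4891, 0.2965, 0.0123]
eef_rot: [-0.0, 0.993, -0.118, 0.0]
force: [0.4, 0.5, -0.2]
grip_width: 0.454
t: 2.58
eef_pos: [0.4885, 0.2965, 0.0117]
eef_rot: [-0.0, 0.993, -0.118, -0.0]
force: [-2.3, 0.5, 0.9]
grip_width: 0.132
```

```bash
python3 -m inch '[{"dx":0,"dy":0,"dz":0,"spin":0},{"dx":0,"dy":0,"dz":-10,"spin":0},{"dx":0,"dy":0,"dz":-40,"spin":0},{"dx":0,"dy":0,"dz":-75,"spin":0},{"dx":0,"dy":0,"dz":-100,"spin":0}]'
python3 -m inch '[{"dx":0,"dy":0,"dz":0,"spin":0},{"dx":0,"dy":0,"dz":0,"spin":0},{"dx":0,"dy":0,"dz":0,"spin":0},{"dx":0,"dy":0,"dz":0,"spin":0}]'
python3 - <<'E'
from h import *
im,c,st=take("wrist","w3");print(st["eef_pos"],st["force"],st["moment"],st["grip_width"])
# shift to jig centre estimates
R=Ro.from_quat(np.roll(st["eef_rot"],-1)).as_matrix()
for o in([.481,-.044,st["eef_pos"][2]],):print((R.T@(np.array(o)-st["eef_pos"]))*1000)
m=((cv2.cvtColor(im,cv2.COLOR_RGB2HSV)[:,:,1]<80)).astype(np.uint8)
im2=take("scene","s3")
E
```

```text
t: 3.0
eef_pos: [0.4888, 0.2965, 0.1144]
eef_rot: [-0.0, 0.993, -0.118, 0.001]
force: [0.4, -0.6, -2.6]
grip_width: 0.127
t: 3.33
eef_pos: [0.4878, 0.296, 0.1098]
eef_rot: [0.001, 0.993, -0.118, -0.001]
force: [-0.4, 0.2, -3.2]
grip_width: 0.126
[0.48779698 0.29603212 0.10978289] [-0.35336275  0.24155964 -3.21826654] [-0.04497867  0.01098168  0.0251957 ] 0.12632454046053526
[ 73.22926525 332.12241637   0.46844831]
```

View pics/w3.png

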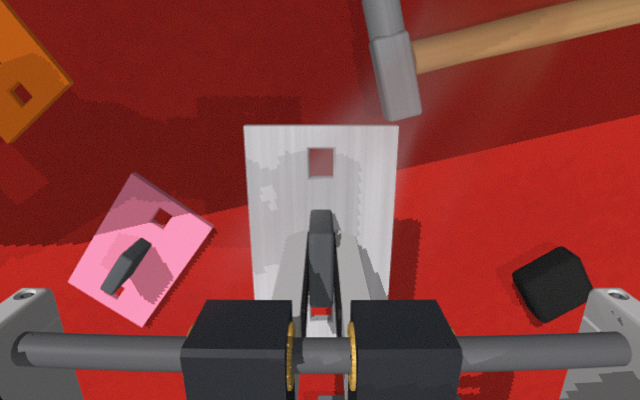

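```bash
python3 -m inch '[{"dx":4,"dy":25,"dz":-8,"spin":0},{"dx":12,"dy":62,"dz":-15,"spin":0},{"dx":20,"dy":101,"dz":-15,"spin":0},{"dx":28,"dy":140,"dz":-15,"spin":0},{"dx":36,"dy":179,"dz":-15,"spin":0}]'
python3 -m inch '[{"dx":8,"dy":39,"dz":0,"spin":0},{"dx":16,"dy":78,"dz":0,"spin":0},{"dx":24,"dy":117,"dz":0,"spin":0},{"dx":31,"dy":156,"dz":0,"spin":0},{"dx":35,"dy":190,"dz":0,"spin":0}]'
python3 -m inch '[{"dx":2,"dy":15,"dz":0,"spin":0.014},{"dx":2,"dy":23,"dz":0,"spin":0.014},{"dx":2,"dy":23,"dz":0,"spin":0.014},{"dx":2,"dy":23,"dz":0,"spin":0.014},{"dx":2,"dy":23,"dz":0,"spin":0.014}]'
python3 - <<'E'
from h import *
im,c,st=take("wrist","w4");print(st["eef_pos"],st["eef_rot"],st["force"])
E
```

```text
t: 3.85
eef_pos: [0.4808, 0.1123, 0.1259]
eef_rot: [0.0, 0.993, -0.118, -0.0]
force: [1.3, -0.8, -2.8]
grip_width: 0.125
t: 4.27
eef_pos: [0.4703, -0.0812, 0.1259]
eef_rot: [0.0, 0.993, -0.118, -0.0]
force: [0.9, 0.9, -2.5]
grip_width: 0.127
t: 4.68
eef_pos: [0.4676, -0.1006, 0.1262]
eef_rot: [-0.0, 0.992, -0.124, -0.0]
force: [-0.5, 0.5, -4.4]
grip_width: 0.129
[ 0.46755968 -0.10062619  0.12623926] [-1.29784982e-04  9.92222269e-01 -1.24478529e-01 -2.16645180e-04] [-0.5016212   0.54389945 -4.36713179]
```

View pics/w4.png

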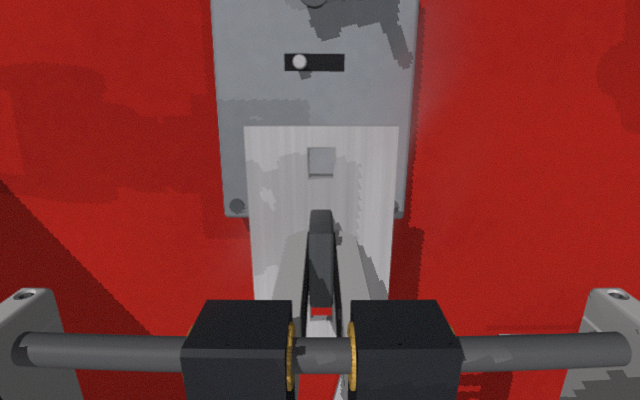

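View: jig well aligned with the tool. The +y stud top is at (299.5,61.5) in its bed slot (284–345), and the plate's far slot is at (307–335, 148–178).

```bash
python3 - <<'E'
from h import *
im=cv2.imread("pics/w4.png")[:,:,::-1].copy(); s=snapshot("wrist"); st=state(); c=cam(s,st)
R=Ro.from_quat(np.roll(st["eef_rot"],-1)).as_matrix(); p=st["eef_pos"]; tl=lambda X:((X-p)@R*1000).round(1)
print("z",p[2])
zt=p[2]-.0057
print("plate far corners",tl(cast(c,[(244,126),(399,126)],zt)))
print("plate slot corners",tl(cast(c,[(307.5,148),(335.5,148),(335.5,176),(307.5,176)],zt)))
g=cv2.cvtColor(im,cv2.COLOR_RGB2GRAY)
k=cv2.findContours(((g>120)&(np.hypot(*(np.indices(g.shape)-np.array([61,299])[:,None,None]))<9)).astype(np.uint8),cv2.RETR_EXTERNAL,2)[0]
k=max(k,key=cv2.contourArea);print("stud px",cv2.minEnclosingCircle(k),cv2.boundingRect(k))
print("stud tool",tl(cast(c,[(299.5,61.5)],.039)))
print("jig slot ends",tl(cast(c,[(284.5,62),(344.5,63)],.030)))
print("jig edges",tl(cast(c,[(212,5),(222,150),(416.5,5),(407,150)],.030)))
m=cv2.inRange(g[45:85,270:360],0,60);print(cv2.minAreaRect(cv2.findNonZero(m)))
E
```

```text
z 0.12636568225353684
plate far corners [[-39.  -65.4   5.7]
 [ 41.1 -65.4   5.7]]
plate slot corners [[ -6.3 -53.9   5.7]
 [  8.4 -53.9   5.7]
 [  8.6 -38.8   5.7]
 [ -6.4 -38.8   5.7]]
stud px ((298.8888854980469, 60.88888931274414), 6.559422969818115) (293, 55, 13, 13)
stud tool [[ -14.5 -101.9   87.4]]
jig slot ends [[ -26.  -102.1   96.4]
 [  18.  -101.4   96.4]]
jig edges [[ -76.7 -141.3   96.4]
 [ -76.9  -36.9   96.4]
 [  68.6 -141.2   96.4]
 [  68.2  -36.9   96.4]]
((44.0, 17.0), (16.0, 58.0), 90.0)
```

```bash
python3 -m inch '[{"dx":-3,"dy":-25,"dz":0,"spin":0},{"dx":-6.5,"dy":-56,"dz":10,"spin":0},{"dx":-6.5,"dy":-56,"dz":35,"spin":0},{"dx":-6.5,"dy":-56,"dz":55,"spin":0},{"dx":-6.5,"dy":-56,"dz":65,"spin":0}]'
python3 -m inch '[{"dx":0,"dy":0,"dz":4,"spin":0},{"dx":0,"dy":0,"dz":5,"spin":0},{"dx":0,"dy":0,"dz":5,"spin":0},{"dx":0,"dy":0,"dz":5,"spin":0},{"dx":0,"dy":0,"dz":5,"spin":0}]'
python3 - <<'E'
from h import *
st=state();print(st["eef_pos"],st["force"],st["moment"])
im,c,st=take("wrist","w5")
E
```

```text
t: 5.2
eef_pos: [0.4742, -0.0445, 0.0594]
eef_rot: [-0.0, 0.992, -0.124, -0.001]
force: [-0.7, 0.1, -2.7]
grip_width: 0.125
t: 5.62
eef_pos: [0.4756, -0.0461, 0.0574]
eef_rot: [0.0, 0.992, -0.125, 0.001]
force: [-0.7, 0.6, -2.8]
grip_width: 0.126
[ 0.47558761 -0.04609504  0.05735187] [-0.65934471  0.63060562 -2.84582328] [ 0.07332087  0.0275822  -0.06613682]
```

```bash
python3 -m inch '[{"dx":0,"dy":0,"dz":2,"spin":0},{"dx":0,"dy":0,"dz":4,"spin":0},{"dx":0,"dy":0,"dz":4,"spin":0}]'
python3 -m inch '[{"dx":0,"dy":0,"dz":1,"spin":0},{"dx":0,"dy":0,"dz":1,"spin":0}]'
python3 -m inch '[{"dx":0,"dy":0,"dz":0.7,"spin":0},{"dx":0,"dy":0,"dz":0.7,"spin":0}]'
```

```text
t: 5.92
eef_pos: [0.4749, -0.0459, 0.0521]
eef_rot: [-0.0, 0.992, -0.125, -0.0]
force: [-0.9, 0.4, -3.4]
grip_width: 0.127
t: 6.08
eef_pos: [0.475, -0.0459, 0.0513]
eef_rot: [0.0, 0.992, -0.125, -0.0]
force: [-0.5, -0.3, -3.2]
grip_width: 0.123
t: 6.25
eef_pos: [0.4751, -0.0459, 0.0507]
eef_rot: [-0.0, 0.992, -0.125, 0.0]
force: [-0.7, 1.1, -2.6]
grip_width: 0.128
```

```bash
python3 -m inch '[{"dx":0,"dy":0,"dz":0.4,"spin":0},{"dx":0,"dy":0,"dz":0.4,"spin":0}]'
python3 -m inch '[{"dx":0,"dy":0,"dz":0.4,"spin":0},{"dx":0,"dy":0,"dz":0.4,"spin":0}]'
```

```text
t: 6.42
eef_pos: [0.4751, -0.0459, 0.0506]
eef_rot: [0.0, 0.992, -0.125, 0.0]
force: [-1.4, -0.6, 2.8]
grip_width: 0.13
t: 6.58
eef_pos: [0.4752, -0.0459, 0.0506]
eef_rot: [0.0, 0.992, -0.125, 0.0]
force: [-4.3, 0.5, 9.4]
grip_width: 0.125
```

```bash
python3 -m inch '[{"dx":0,"dy":0,"dz":-0.4,"spin":0},{"dx":-1,"dy":0,"dz":-0.4,"spin":0},{"dx":-2,"dy":0,"dz":-0.4,"spin":0},{"dx":-3,"dy":0,"dz":-0.4,"spin":0}]'
python3 -m inch '[{"dx":-1,"dy":0,"dz":0,"spin":0},{"dx":-2,"dy":0,"dz":0,"spin":0},{"dx":-2,"dy":0,"dz":0,"spin":0}]'
python3 -m inch '[{"dx":-1,"dy":0,"dz":0,"spin":0},{"dx":-1,"dy":0,"dz":0,"spin":0}]'
```

```text
t: 6.92
eef_pos: [0.4726, -0.0452, 0.0506]
eef_rot: [0.0, 0.992, -0.125, 0.001]
force: [3.2, -0.9, 1.5]
grip_width: 0.125
t: 7.17
eef_pos: [0.4703, -0.0447, 0.0505]
eef_rot: [0.0, 0.992, -0.125, 0.0]
force: [2.7, 0.7, 3.5]
grip_width: 0.125
t: 7.33
eef_pos: [0.4693, -0.0444, 0.0504]
eef_rot: [0.0, 0.992, -0.125, 0.0]
force: [1.5, 0.4, 3.7]
grip_width: 0.126
```

```bash
python3 -m inch '[{"dx":-1,"dy":0,"dz":0,"spin":0},{"dx":-1,"dy":0,"dz":0,"spin":0}]'
python3 -m inch '[{"dx":-1,"dy":0,"dz":0,"spin":0},{"dx":-1,"dy":0,"dz":0,"spin":0}]'
```

```text
t: 7.5
eef_pos: [0.4678, -0.0441, 0.05]
eef_rot: [-0.0, 0.992, -0.125, -0.001]
force: [1.2, -0.4, -0.2]
grip_width: 0.125
t: 7.67
eef_pos: [0.4664, -0.0437, 0.0497]
eef_rot: [-0.0, 0.992, -0.125, -0.001]
force: [0.2, -0.3, -3.8]
grip_width: 0.123
```

```bash
python3 -m inch '[{"dx":-0.7,"dy":0,"dz":0,"spin":0},{"dx":-0.7,"dy":0,"dz":1,"spin":0},{"dx":-0.7,"dy":0,"dz":1,"spin":0}]'
python3 -m inch '[{"dx":0,"dy":0,"dz":1,"spin":0},{"dx":0,"dy":0,"dz":1,"spin":0}]'
```

```text
t: 7.92
eef_pos: [0.4664, -0.0437, 0.049]
eef_rot: [-0.0, 0.992, -0.125, -0.0]
force: [0.2, -0.4, -3.1]
grip_width: 0.125
t: 8.08
eef_pos: [0.4665, -0.0437, 0.0481]
eef_rot: [-0.0, 0.992, -0.125, -0.0]
force: [-0.8, -0.7, -2.8]
grip_width: 0.127
```

```bash
python3 -m inch '[{"dx":0,"dy":0,"dz":1,"spin":0},{"dx":0,"dy":0,"dz":2,"spin":0},{"dx":0,"dy":0,"dz":2,"spin":0}]'
python3 -m inch '[{"dx":0,"dy":0,"dz":1,"spin":0},{"dx":0,"dy":0,"dz":2,"spin":0},{"dx":0,"dy":0,"dz":2,"spin":0}]'
python3 -m inch '[{"dx":0,"dy":0,"dz":1,"spin":0},{"dx":0,"dy":0,"dz":1.5,"spin":0},{"dx":0,"dy":0,"dz":1.5,"spin":0}]'
python3 -m inch '[{"dx":0,"dy":0,"dz":0.5,"spin":0},{"dx":0,"dy":0,"dz":0.5,"spin":0}]'
```

```text
t: 8.33
eef_pos: [0.4666, -0.0437, 0.0461]
eef_rot: [-0.0, 0.992, -0.125, -0.0]
force: [-0.4, -0.2, -2.4]
grip_width: 0.123
t: 8.58
eef_pos: [0.4666, -0.0437, 0.0441]
eef_rot: [-0.0, 0.992, -0.125, -0.0]
force: [1.0, -0.8, -2.5]
grip_width: 0.121
t: 8.83
eef_pos: [0.4666, -0.0437, 0.0427]
eef_rot: [-0.0, 0.992, -0.125, -0.0]
force: [-0.7, 0.2, -3.5]
grip_width: 0.127
t: 9.0
eef_pos: [0.4666, -0.0437, 0.0423]
eef_rot: [-0.0, 0.992, -0.125, -0.0]
force: [-0.0, -0.4, -3.1]
grip_width: 0.127
```

```bash
python3 -m inch '[{"dx":0,"dy":0,"dz":0.5,"spin":0},{"dx":0,"dy":0,"dz":0.5,"spin":0}]'
python3 -m inch '[{"dx":0,"dy":0,"dz":0.4,"spin":0},{"dx":0,"dy":0,"dz":0.4,"spin":0}]'
```

```text
t: 9.17
eef_pos: [0.4666, -0.0437, 0.0418]
eef_rot: [0.0, 0.992, -0.125, -0.0]
force: [-0.0, -0.5, -4.1]
grip_width: 0.123
t: 9.33
eef_pos: [0.4667, -0.0437, 0.0417]
eef_rot: [0.0, 0.992, -0.125, 0.0]
force: [-1.5, 0.2, 3.3]
grip_width: 0.129
```

```bash
python3 -m inch '[{"dx":0,"dy":0,"dz":0,"spin":0},{"dx":0,"dy":0,"dz":0,"spin":0},{"dx":0,"dy":0,"dz":0,"spin":0},{"dx":0,"dy":0,"dz":0,"spin":0}]' 0.6
python3 -m inch '[{"dx":0,"dy":0,"dz":-10,"spin":0},{"dx":0,"dy":0,"dz":-40,"spin":0},{"dx":0,"dy":0,"dz":-78,"spin":0},{"dx":0,"dy":0,"dz":-110,"spin":0},{"dx":0,"dy":0,"dz":-110,"spin":0}]'
python3 - <<'E'
from h import *
im,c,st=take("wrist","w6");print(st["eef_pos"],st["eef_rot"],st["force"])
E
```

```text
t: 9.67
eef_pos: [0.4668, -0.0438, 0.0415]
eef_rot: [0.0, 0.992, -0.125, 0.0]
force: [0.5, 0.4, -0.1]
grip_width: 0.374
t: 10.08
eef_pos: [0.4691, -0.0441, 0.1581]
eef_rot: [0.0, 0.992, -0.125, 0.005]
force: [0.0, -0.1, 0.8]
grip_width: 0.403
[ 0.46907804 -0.04411665  0.15806508] [ 2.07465833e-04  9.92125104e-01 -1.25159502e-01  4.77840268e-03] [ 0.04299901 -0.08849674  0.84252676]
```

View pics/w6.png

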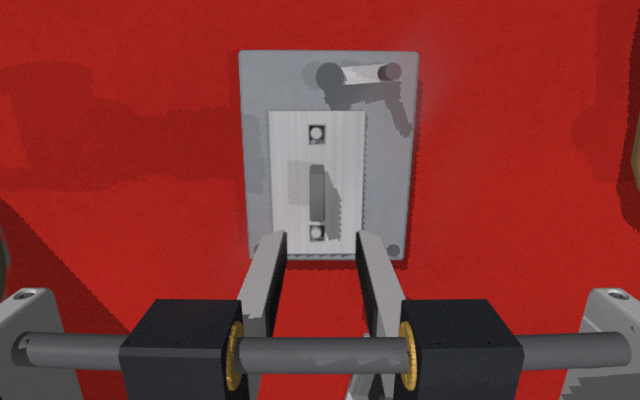

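The plate is seated: both studs show inside its slots at (317,133) and (316,232). The latch pivot is at (329,76) and the pin top at (392,71).

```bash
python3 - <<'E'
from h import *
s=snapshot("wrist"); st=state(); c=cam(s,st)
R=Ro.from_quat(np.roll(st["eef_rot"],-1)).as_matrix(); p=st["eef_pos"]; tl=lambda X:((X-p)@R*1000).round(1)
print(p,"pin",tl(cast(c,[(392,71)],.0805)),"pivot",tl(cast(c,[(329.5,76)],.051)),"studs",tl(cast(c,[(317,133),(316.5,232)],.039)),st["qpos"])
E
```

```text
[ 0.46708523 -0.04378673  0.15279188] pin [[ 48.7 -95.1  72.5]] pivot [[  7.2 -92.3 101.8]] studs [[ -2.5 -47.8 113.8]
 [ -3.1  39.9 113.8]] [-1.71579493e-01  1.72306266e-01  1.80799456e+00  2.34564194e-05
  1.15849750e+00  7.93960590e-02]
```

```bash
python3 -m inch '[{"dx":12,"dy":-24,"dz":0,"spin":-0.12},{"dx":25,"dy":-48,"dz":0,"spin":-0.24},{"dx":38,"dy":-72,"dz":0,"spin":-0.36},{"dx":50,"dy":-95,"dz":0,"spin":-0.48},{"dx":50,"dy":-95,"dz":0,"spin":-0.6}]' 0.68
python3 -m inch '[{"dx":0,"dy":0,"dz":0,"spin":-0.12},{"dx":0,"dy":0,"dz":0,"spin":-0.24},{"dx":0,"dy":0,"dz":0,"spin":-0.36},{"dx":0,"dy":0,"dz":0,"spin":-0.48},{"dx":0,"dy":0,"dz":0,"spin":-0.6}]'
python3 -m inch '[{"dx":0,"dy":0,"dz":0,"spin":-0.12},{"dx":0,"dy":0,"dz":0,"spin":-0.24},{"dx":0,"dy":0,"dz":0,"spin":-0.37},{"dx":0,"dy":0,"dz":0,"spin":-0.37},{"dx":0,"dy":0,"dz":0,"spin":-0.37}]'
python3 - <<'E'
from h import *
im,c,st=take("wrist","w7");p=st["eef_pos"];print(p,st["qpos"])
R=Ro.from_quat(np.roll(st["eef_rot"],-1)).as_matrix()
print("expected px of pin/pivot:",proj(c,[p+R@[0,0,p[2]-.0805],p+R@[-.002,-.043,p[2]-.051]]))
E
```

```text
t: 10.6
eef_pos: [0.5399, 0.0385, 0.1498]
eef_rot: [-0.0, 0.984, 0.178, -0.001]
force: [0.7, 0.7, -0.3]
grip_width: 0.323
t: 11.02
eef_pos: [0.538, 0.0359, 0.15]
eef_rot: [-0.001, 0.888, 0.46, -0.001]
force: [-0.2, -0.8, 0.1]
grip_width: 0.32
t: 11.43
eef_pos: [0.5382, 0.0359, 0.1505]
eef_rot: [-0.001, 0.791, 0.611, -0.001]
force: [-0.2, 0.4, -1.6]
grip_width: 0.317
[0.53824065 0.0358864  0.15045484] [-1.35905172e-03  3.28989875e-01  1.61579950e+00  7.08727257e-05
  1.19860277e+00 -1.31686142e+00]
expected px of pin/pivot: [[319.11521941 203.01448328]
 [316.67125503 138.95541506]]
```

View pics/w7.png

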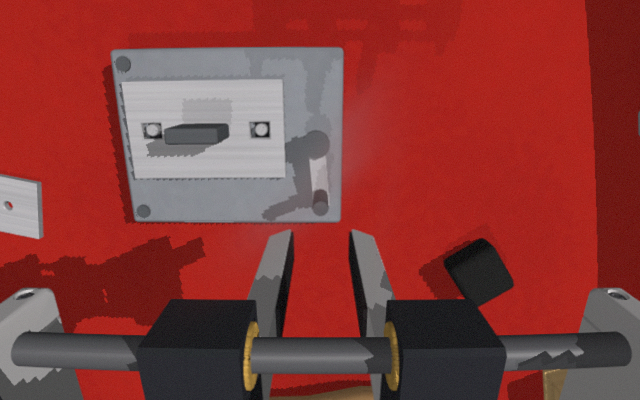

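```bash
python3 -m inch '[{"dx":0,"dy":0,"dz":30,"spin":0},{"dx":0,"dy":0,"dz":55,"spin":0},{"dx":0,"dy":0,"dz":65,"spin":0},{"dx":0,"dy":0,"dz":72,"spin":0},{"dx":0,"dy":0,"dz":78,"spin":0}]'
python3 -m inch '[{"dx":0,"dy":0,"dz":7,"spin":0},{"dx":0,"dy":0,"dz":14,"spin":0},{"dx":0,"dy":0,"dz":14,"spin":0}]'
python3 - <<'E'
from h import *
st=state();p=st["eef_pos"];R=Ro.from_quat(np.roll(st["eef_rot"],-1)).as_matrix()
print(p,st["force"],R[:2,:2])
E
```

```text
t: 11.9
eef_pos: [0.5389, 0.0359, 0.0733]
eef_rot: [-0.0, 0.791, 0.612, -0.0]
force: [0.7, 0.0, 0.2]
grip_width: 0.319
t: 12.15
eef_pos: [0.5384, 0.0359, 0.0586]
eef_rot: [-0.0, 0.79, 0.613, -0.0]
force: [-0.7, -0.2, -0.5]
grip_width: 0.319
[0.53838694 0.03586758 0.0586041 ] [-0.6941456  -0.18747918 -0.48344345] [[ 0.2495141   0.96837071]
 [ 0.96837114 -0.24951422]]
```

```bash
python3 -m inch '[{"dx":-5.2,"dy":-0.1,"dz":0,"spin":0.12},{"dx":-10.3,"dy":-0.8,"dz":0,"spin":0.24},{"dx":-15.3,"dy":-2,"dz":0,"spin":0.36},{"dx":-20,"dy":-4,"dz":0,"spin":0.48},{"dx":-24.6,"dy":-6.4,"dz":0,"spin":0.6}]'
python3 -m inch '[{"dx":-5.2,"dy":-0.1,"dz":0,"spin":0.12},{"dx":-10.3,"dy":-0.8,"dz":0,"spin":0.24},{"dx":-15.3,"dy":-2,"dz":0,"spin":0.36},{"dx":-20,"dy":-4,"dz":0,"spin":0.48},{"dx":-24.6,"dy":-6.4,"dz":0,"spin":0.6}]'
python3 -m inch '[{"dx":-5.2,"dy":-0.1,"dz":0,"spin":0.12},{"dx":-10.3,"dy":-0.8,"dz":0,"spin":0.24},{"dx":-15.3,"dy":-2,"dz":0,"spin":0.36},{"dx":-15.3,"dy":-2,"dz":0,"spin":0.36}]'
python3 - <<'E'
from h import *
im,c,st=take("wrist","w8");p=st["eef_pos"];print(p,st["force"],st["eef_rot"])
E
```

```text
t: 12.57
eef_pos: [0.527, 0.0136, 0.0601]
eef_rot: [0.0, 0.937, 0.349, 0.001]
force: [3.7, 1.7, -2.7]
grip_width: 0.325
t: 12.98
eef_pos: [0.5043, 0.002, 0.0602]
eef_rot: [0.0, 0.998, 0.056, 0.001]
force: [2.5, 0.6, -1.6]
grip_width: 0.325
t: 13.32
eef_pos: [0.4882, 0.0025, 0.0601]
eef_rot: [-0.0, 0.992, -0.123, 0.001]
force: [-0.0, -0.1, 0.3]
grip_width: 0.321
[0.48815413 0.00246526 0.06007492] [-0.04216451 -0.14355652  0.31130157] [-5.20888186e-05  9.92377511e-01 -1.23233910e-01  5.25347650e-04]
```

View pics/w8.png

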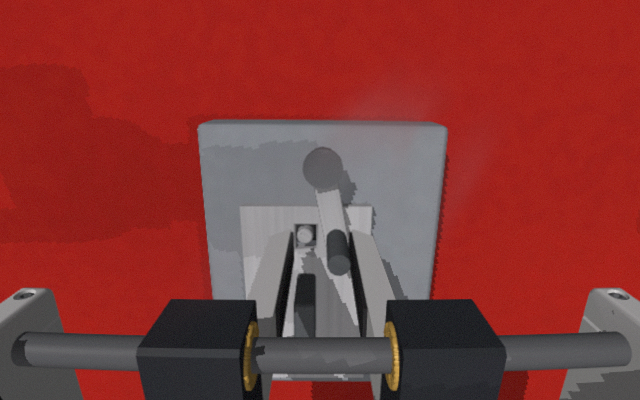

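The pin (338,250) is held by the right finger and the bar is about 0.2 rad short of closed, so I push on along -x until it stops.

```bash
python3 -m inch '[{"dx":-2,"dy":0,"dz":0,"spin":0},{"dx":-4,"dy":0,"dz":0,"spin":0},{"dx":-6,"dy":0,"dz":0,"spin":0},{"dx":-6,"dy":0,"dz":0,"spin":0}]'
python3 -m inch '[{"dx":-1.5,"dy":0,"dz":0,"spin":0},{"dx":-2,"dy":0,"dz":0,"spin":0},{"dx":-2,"dy":0,"dz":0,"spin":0}]'
python3 -m inch '[{"dx":-1,"dy":0,"dz":0,"spin":0},{"dx":-1,"dy":0,"dz":0,"spin":0}]'
```

```text
t: 13.7
eef_pos: [0.4823, 0.0039, 0.0596]
eef_rot: [-0.0, 0.993, -0.12, 0.0]
force: [0.7, -1.3, 0.3]
grip_width: 0.322
t: 13.95
eef_pos: [0.4803, 0.0044, 0.0594]
eef_rot: [-0.0, 0.993, -0.12, -0.0]
force: [1.2, -1.9, 1.0]
grip_width: 0.321
t: 14.12
eef_pos: [0.4796, 0.0045, 0.0595]
eef_rot: [0.0, 0.993, -0.12, 0.0]
force: [2.8, -1.9, 0.2]
grip_width: 0.317
```

```bash
python3 -m inch '[{"dx":-1,"dy":0,"dz":0,"spin":0},{"dx":-1,"dy":0,"dz":0,"spin":0}]'
python3 -m inch '[{"dx":-1,"dy":0,"dz":0,"spin":0},{"dx":-1,"dy":0,"dz":0,"spin":0}]'
```

```text
t: 14.28
eef_pos: [0.4794, 0.0046, 0.0596]
eef_rot: [0.0, 0.993, -0.12, 0.001]
force: [9.8, -3.7, -4.2]
grip_width: 0.323
t: 14.45
eef_pos: [0.4792, 0.0046, 0.0596]
eef_rot: [0.0, 0.993, -0.12, 0.002]
force: [15.3, -5.0, -10.4]
grip_width: 0.321
```

```bash
python3 -m inch '[{"dx":3,"dy":0,"dz":0,"spin":0},{"dx":6,"dy":0,"dz":0,"spin":0},{"dx":9,"dy":0,"dz":0,"spin":0},{"dx":10,"dy":0,"dz":0,"spin":0},{"dx":10,"dy":0,"dz":0,"spin":0}]'
python3 -m inch '[{"dx":0,"dy":0,"dz":-10,"spin":0},{"dx":0,"dy":0,"dz":-35,"spin":0},{"dx":0,"dy":15,"dz":-70,"spin":0},{"dx":0,"dy":45,"dz":-100,"spin":0},{"dx":0,"dy":50,"dz":-110,"spin":0}]'
python3 -m inch '[{"dx":0,"dy":0,"dz":0,"spin":0},{"dx":0,"dy":0,"dz":0,"spin":0},{"dx":0,"dy":0,"dz":0,"spin":0}]' 0
python3 - <<'E'
from h import *
im,c,st=take("wrist","w9");print(st["eef_pos"],st["force"])
cv2.imwrite("pics/w9c.png",cv2.resize(im[20:320,160:480,::-1],(640,600),interpolation=cv2.INTER_CUBIC))
take("scene","s9")
E
```

```text
t: 14.87
eef_pos: [0.4872, 0.0027, 0.0593]
eef_rot: [-0.0, 0.993, -0.12, -0.0]
force: [0.6, -0.1, 0.9]
grip_width: 0.318
t: 15.28
eef_pos: [0.4758, -0.0481, 0.1741]
eef_rot: [0.0, 0.993, -0.121, 0.003]
force: [-0.1, 0.4, 0.8]
grip_width: 0.324
t: 15.53
eef_pos: [0.4748, -0.0451, 0.1681]
eef_rot: [-0.0, 0.993, -0.12, -0.001]
force: [0.2, -0.4, -0.2]
grip_width: 0.492
[ 0.47477157 -0.0451063   0.16806827] [ 0.19284596 -0.41332586 -0.22524153]
```

View pics/w9c.png

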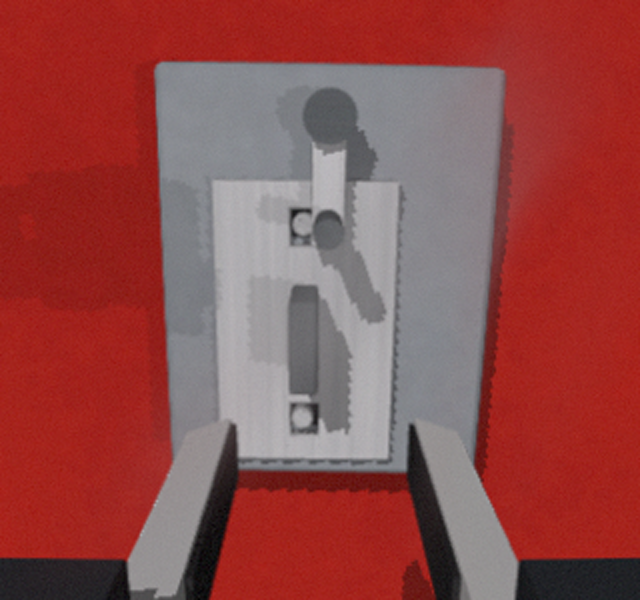

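View pics/s9.png

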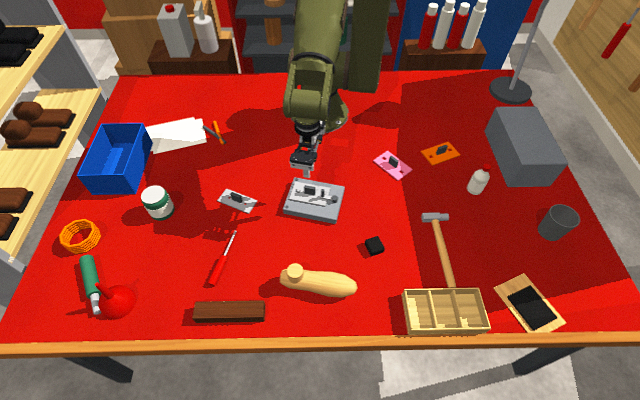

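The latch bar lies along the jig's -y over the plate: pivot (329,115), pin (328,229) in the crop. Both studs stand in the slots, and the rest of the bench looks unchanged in the scene view.

```bash
python3 -c "
from plant import finish_job;print(finish_job())"
```

```text
the job is handed in; nothing more can be done
None
```

The wide two-slot plate is seated flat on the jig, the latch bar is closed over it, and I handed the job in at about 16 s.

- **Plate:** I rested it on the stud tips and slid it about 9 mm along the jig's -x until the contact force vanished. It then lowered freely by 9 mm onto the bed. The force on the tips peaked at about 12 N for one step, and I backed it off before sliding.
- **Latch:** I swung the bar round by its pin with loosely closed fingers until it met the hard stop. The tool stopped advancing and the sideways force rose to about 16 N.
- **Last checks:**
  - The final wrist picture shows both studs inside the slots and the bar pointing along the jig's -y over the plate.
  - The arm is clear above the jig with its fingers off everything. They were still opening at the last reading, and the force was near zero.
  - The scene view shows the other plate, the look-alikes, the tools and the bottle where they were.
- **Disagreement:** My stud position estimates spread from x = -9.8 to -13.8 mm. The close view gave -10.5 mm, and the slide to contact loss agreed with that to about 1 mm. No check failed.

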